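# Roll a food box through the detector arch and put it on the scale

## Task

Pass the blue-lidded food box that stands on the rollers through the white detector arch: roll it along, without lifting it, until it rests gently against the end stop with the yellow anti-rollback dog sprung up behind it. Then lift the box off the rollers by its handle and set it down gently on the platter of the portion scale, centred and square, and let go. Do not bump the arch and do not push the scale or the kitchen timer away.

Things in the scene. Friction and masses are not known exactly. Their poses are not given: they have to be found in the camera images.
- food_box: shut white food box, blue lid, 0.4-0.8 kg, on the rollers. Origin: middle of underside; long side along y. Lid 110 (x) x 170 (y) mm, shell 106 x 166. Lid surface at z 60 mm, raised rim round it to 70 mm (inner faces x +-51, y +-81). Bow handle along y: bar 14 wide in x, 84 long, z 87-97 mm, posts out to y +-42. The well between post and rim takes closed fingertips to pull or push the rim
- track: fixed roller track. Origin on the worktop under the middle of the arch, z up; goods travel along its -y. Free-turning roller tops at z 55 mm, y +237 to -203 mm; 1-3 N moves the box. Guide strips at x +-59 mm rise to z 70 mm; half width 75 mm. The box starts with its centre at y +110 to +165 mm, x 0, long side along the track
- arch: white detector arch fixed over the track; origin and axes as the track's. Faces at y +25 and -25 mm, opening x +-76 mm, beam from z 162 to 200 mm, half width 104 mm (112 at the feet). The hand does not fit through: what pushes the box in from behind must stop outside the arch, and the box is then drawn out from the far side
- end_stop: steel plate with two rubber buffers across the end of the track. Origin: under the buffers' face, on the centre line, at track y -219 mm, worktop height; axes as the track's. Plate top at z 100 mm. The buffers meet the front of the box's lid
- home (a point): where the middle of the box's underside is when the box is fully against the end stop: track x = 0, y = -134 mm, z = 55 mm; axes as the track's
- dog (a joint): yellow spring dog (anti-rollback pawl) in the middle of the track past the arch; nose at track y -38 mm, 9 mm above the rollers. 0 rad = up. The box rides over it (about 2 N) and holds it down at about 0.4 rad; it springs up to 0 once the box's tail has passed, some 3 mm before the box meets the end stop
- scale: white portion scale, loose, 235 (x) by 200 (y) mm, display at its -x side. Origin: centre of its underside
- platter (a point): centre of the top of the scale's platter, 34 mm towards the scale's +x from its origin and 39 mm above the worktop; platter 150 (x) by 176 (y) mm; axes as the scale's. The box belongs with its centre here and its long side along the scale's y
- timer: bystander: white kitchen timer with a red dial, 62 mm wide, 42 mm high, left of the track

How it is judged (in metres and radians):
On the way, in this order (a step that is already met when the one before it is completed fails the run):
1. the box is rolled into the arch, flat on the rollers, past the arch's middle (y of food_box in the frame of track between -0.09 and 0 m and z of food_box in the frame of track below 0.062 m and angle between food_box's own z axis and vertical below 0.1 rad), for 0.1 s.
2. the box rests against the end stop (within 6 mm), flat on the rollers, the dog up behind it (y of food_box in the frame of home between -0.006 and 0.006 m and z of food_box in the frame of track below 0.062 m and angle between food_box's own z axis and vertical below 0.1 rad and value of joint dog below 0.1 rad and linear speed of food_box below 0.02 m/s), for 0.2 s.
At the end, for the whole second after the job is handed in: the box stands upright and at rest on the scale's platter, its centre within 20 mm of the platter's centre, its long side along the scale's y within 0.2 rad, released (horizontal distance between food_box and platter below 0.02 m and z of food_box in the frame of platter between -0.006 and 0.006 m and angle between the y axis of food_box and the y axis of scale, either way round below 0.2 rad and angle between food_box's own z axis and vertical below 0.06 rad and linear speed of food_box below 0.02 m/s and contact force between food_box and the fingers below 0.1 N); the robot touches nothing.
It fails at once if the box is rammed against the end stop (more than 60 N) (contact force between food_box and end_stop above 60 N).
It fails at once if the box is dropped on the scale (moving faster than 0.4 m/s within 80 mm over the platter) or pressed on it with more than 90 N (contact force between food_box and scale above 90 N or (linear speed of food_box above 0.4 m/s and horizontal distance between food_box and platter below 0.06 m and z of food_box in the frame of platter below 0.08 m)).
It fails at once if the arch is bumped by the robot (more than 15 N) (contact force between any of the arm, the fingers and arch above 15 N).
It fails at once if the box is lifted off the rollers before it nears the end stop (y of food_box in the frame of track above -0.115 m and z of food_box in the frame of track above 0.075 m).
It fails at once if the scale or the kitchen timer is moved more than 30 mm (distance of any of scale, timer from where it was at the start of the episode above 0.03 m).
It also fails if it takes over 64 s, if anything falls off the work surface, if the arm or the gripper's body presses on something with over 40 N, if the wrist force passes 120 N, or if a joint passes its speed limit or range.

## Robot

A 6-joint arm with a two-finger parallel gripper is mounted at the origin on a cart in front of the work surface, level with it; the furniture and walls round the work are solid. World frame = base frame: x ahead of the robot, y to its left, z up, the work surface at z = 0. Lengths are in m, angles in degrees, forces in N, time in s.
With the tool pointing down it reaches from about 0.4 to 0.825 m from the base axis. Payload 7 kg.
Tool frame: the origin (TCP) lies midway between the tips of the shut fingers; the grasp point (between the pads) lies 19 mm behind it (r.grip_point_offset is the z of the grasp point in the tool frame, in m); z points along the fingers, y is the line along which they close (so a half turn about z gives the same grasp; the last joint's range is limited). The gripper opens to 88 mm and grips with 3 to 60 N. Pads are 19 mm wide; open, the fingers measure 130 mm over their backs; the gripper's body (78 mm by 193 mm) begins 47 mm behind the grasp point.
Start: joints at [-57.061, 20.546, 0.682, 0, -70.136, -16.507], TCP at [0.191, -0.647, 0.227] pointing down, gripper open.
Joint ranges: [-176.03, 176.03], [-82.01, 121.73], [-58.28, 71.71], [-173.87, 95.51], [-174.79, -0.11], [-173.66, 173.66]. Speed limits (degrees/s): [136.94, 136.94, 172.46, 180, 180, 180].

## Interface

Orientations are given as [roll, pitch, yaw] about the fixed x, y, z axes, in that order (R = Rz(yaw) Ry(pitch) Rx(roll)).
In Python, from plant import r, viewer, recognise, outline_of, pinpoint gives the robot as it stands.
- The arm moves only by the tool move_arm, never from a script. Its argument "targets" is a list of rows, each a list of 2 entries, a list of its own where there are three numbers: the shift along the tool's x, y, z in cm, then the turn, a rotation vector about the tool's x, y, z in rad. A call has 1 to 5 rows; each row is the pose to reach, as a shift and turn from the pose commanded when the call began, along the tool's axes at that moment; what a row does not reach only later rows make up. A row lasts 1/8 s, in which the tool goes at most 62.5 mm and 10.7 degrees, less where a joint would pass 70% of its speed; a pose out of reach is approached as far as the arm can. A call with a gripper value outside its range is refused whole. "jaw" is the finger opening in cm, from 0 to 8.76, set as the call begins (left out, the last holds). The fingers move at their own pace and stop on an object; "squeeze" is the grip in N (left out, the last holds). Time passes only in rows, so rows that repeat a pose let the fingers close. It gives the time, the measured TCP pose, the force, the opening and the grip force at its end, in the units of the state.
- r.get_state(): the state, without advancing time (a new reading comes with each control period).
- viewer.capture(name): name is "side" or "top" or "wrist"; returns a dict with "image" (480x640x3 uint8, blue, green, red), "intrinsics" (3x3 intrinsics, pixels), "D" ([k1, k2, p1, p2, k3] as OpenCV has them; the pictures are not rectified), "camera_from_world" (4x4, takes a point from world to camera coordinates). Camera axes: x right, y up, looking along -z (the intrinsics and any distortion apply to the point x, -y, -z); pixel columns grow to the right and rows downward; lengths in m; the calibration is good to about 2 mm. A picture is of the moment at which its call begins. There is no depth.
- r.close_job(): hands the job in; it is judged then, once.
Trained networks look in the newest picture that a camera, given by its name, has taken for a name from the list of things; names that differ only in an ending like _2 or _b are one class to them, and where a whole thing is asked for, a point or a joint stands for the part that bears it (a point fixed in the world has none). Each returns a list of dicts, best first, with "score" (0 to 1); they miss things now and then, are a little off and sometimes report something else, mostly with a low value. They report only what shows in the picture. A call takes as long as a camera call.
- recognise(label, camera): "box" ([left, top, right, bottom] in pixels, round what is visible of it).
- outline_of(label, camera): "mask" (480x640 bool, what is visible of it) and "box" ([left, top, right, bottom] in pixels, round what is visible of it).
- pinpoint(label, camera): "location" ([row, column] in pixels: a listed point, or the origin of a listed thing).
The state is a dict: "time_s": time; "joints": joint angles; "qd": joint speeds; "joint_torque": joint torques, N m; "tcp_pos": TCP position; "eef_rot": TCP orientation; "contact_force": force on the tool from outside, world axes, zero at the start; "moment": the same for the moment, N m; "gripper_width": finger opening in m; "gripper_force": force on a finger pad.
Only numpy, scipy, OpenCV 4.12 (cv2) and the standard library are available. Lean on these libraries where they do the work, as an engineer would, in place of code of your own. Each camera call takes 0.05 s, during which the arm holds its last target. There are 200 camera calls.

## Working session

There is one attempt and no reset: what is moved stays moved. The work goes in short steps, Python scripts to look and compute and a tool call to move; the robot and the scene stay as the last step left them, time stands still between calls to the robot, and variables do not carry over. Pictures are saved under pics/ and viewed, at most 10 in all, crops included, and the job is handed in when it is done.

Besides the shell and the picture viewer there is one more tool, called after "Request:" by a JSON object that holds its "fn" and its "kwargs". move_arm: Moves the arm, as the interface text tells. Its arguments: {"type":"object","properties":{"targets":{"type":"array","items":{"type":"array"}},"jaw":{"type":"number"},"squeeze":{"type":"number"}},"required":["targets"]}

```bash
mkdir -p pics; ls; cat > h.py <<'E'
import numpy as np, cv2
from scipy.spatial.transform import Rotation as Ro
from plant import r, viewer, recognise, outline_of, pinpoint
def ray(c,px):  # px (u,v) -> origin, dir in world
    u=cv2.undistortPoints(np.array([[px]],float),np.array(c["intrinsics"]),np.array(c["D"]))[0,0]
    T=np.array(c["camera_from_world"]); R=T[:3,:3]; o=-R.T@T[:3,3]
    return o, R.T@np.array([u[0],-u[1],-1.])
def atz(c,px,z):
    o,d=ray(c,px); return o+d*(z-o[2])/d[2]
def proj(c,P):
    T=np.array(c["camera_from_world"]); p=(T[:3,:3]@np.atleast_2d(P).T).T+T[:3,3]
    p=p*[1,-1,-1]
    return cv2.projectPoints(p,np.zeros(3),np.zeros(3),np.array(c["intrinsics"]),np.array(c["D"]))[0][:,0]
E
python3 - <<'E'
from h import *
np.set_printoptions(precision=4,suppress=True)
s=r.get_state(); print(s)
ims=[]
for n in ["top","side"]:
    c=viewer.capture(n); T=np.array(c["camera_from_world"]); print(n,-T[:3,:3].T@T[:3,3]); ims.append(c["image"])
    cv2.imwrite(f"pics/{n}0.png",c["image"])
    for l,z in [("food_box",.055),("track",0),("arch",0),("end_stop",0),("home",.055),("dog",.055),("scale",0),("platter",.039),("timer",0)]:
        for d in pinpoint(l,n)[:2]:
            v,u=d["location"]; print(l,round(d["score"],2),[round(u),round(v)],atz(c,(u,v),z))
E
```

```text
pics
{'time_s': 0.0, 'joints': array([-57.0571,  20.5916,   0.6342,  -0.0218, -70.1362, -16.5069]), 'qd': array([-0.0239, -0.0154,  0.0746, -0.0798, -0.0197,  0.0122]), 'joint_torque': array([ -0.0001, -58.2709,  29.3057,   6.9975,   0.0069,  -0.0002]), 'tcp_pos': array([ 0.1908, -0.6469,  0.2256]), 'eef_rot': array([ 179.9044,   -0.0069, -163.5714]), 'contact_force': array([ 0.7302, -0.0675,  0.0901]), 'moment': array([ 0.0112,  0.0012, -0.0238]), 'gripper_force': 0.0, 'gripper_width': 0.0880115294620523}
top [-0.1087  0.3409  1.212 ]
food_box 0.8 [276, 263] [0.4756 0.1762 0.055 ]
food_box 0.46 [364, 222] [ 0.4889 -0.0902  0.055 ]
track 0.59 [320, 252] [0.4837 0.0445 0.    ]
arch 0.88 [317, 256] [0.4743 0.0589 0.    ]
end_stop 0.72 [387, 224] [ 0.4818 -0.1682  0.    ]
home 0.76 [364, 226] [ 0.476  -0.0858  0.055 ]Traceback (most recent call last):
  File "<stdin>", line 9, in <module>
ValueError: it knows: arch, end_stop, food_box, home, platter, scale, timer, track
```

```bash
python3 - <<'E'
from h import *
np.set_printoptions(precision=4,suppress=True)
for n in ["top","side"]:
    c=viewer.capture(n); T=np.array(c["camera_from_world"]); print(n,-T[:3,:3].T@T[:3,3])
    cv2.imwrite(f"pics/{n}0.png",c["image"])
    for l,z in [("food_box",.055),("track",0),("arch",0),("end_stop",0),("home",.055),("scale",0),("platter",.039),("timer",0)]:
        for d in pinpoint(l,n)[:2]:
            v,u=d["location"]; print(l,round(d["score"],2),[round(u),round(v)],atz(c,(u,v),z))
E
```

```text
top [-0.1087  0.3409  1.212 ]
food_box 0.57 [277, 264] [0.4713 0.1755 0.055 ]
track 0.91 [319, 255] [0.4755 0.0506 0.    ]
arch 0.8 [318, 256] [0.4748 0.0543 0.    ]
arch 0.21 [320, 257] [0.4683 0.0522 0.    ]
end_stop 0.89 [388, 225] [ 0.4784 -0.1692  0.    ]
home 0.79 [362, 219] [ 0.4983 -0.0916  0.055 ]
platter 0.66 [437, 200] [ 0.4703 -0.3224  0.039 ]
platter 0.2 [316, 256] [0.4584 0.0677 0.039 ]
timer 0.7 [187, 304] [0.4948 0.4306 0.    ]
side [ 0.9915 -0.737   0.6858]
food_box 0.8 [327, 220] [0.4802 0.1765 0.055 ]
food_box 0.18 [370, 198] [0.5284 0.3443 0.055 ]
track 0.8 [301, 259] [0.4709 0.0546 0.    ]
end_stop 0.88 [253, 307] [ 0.4767 -0.1554  0.    ]
home 0.66 [273, 272] [ 0.4855 -0.0846  0.055 ]
scale 0.82 [183, 352] [ 0.4367 -0.3335  0.    ]
platter 0.91 [198, 342] [ 0.473  -0.3223  0.039 ]
timer 0.53 [368, 199] [0.484  0.4332 0.    ]
```

View pics/top0.png

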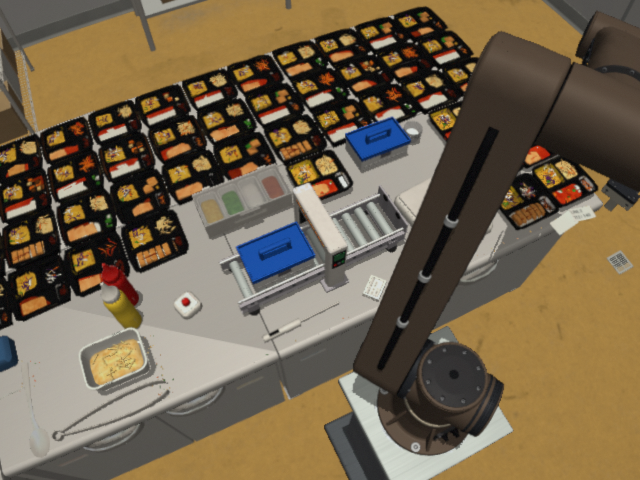

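View pics/side0.png

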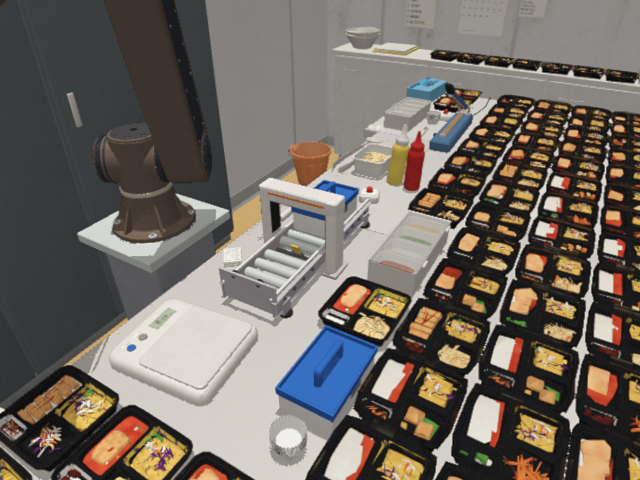

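The top picture shows the box on the rollers at about (277,252), just before the arch (318,230). A second, loose blue-lidded box is at (378,138) and is not ours. The side picture shows the scale at (185,350) and the end stop at (250,290). Next I'll refine the poses by fitting outlines and plan the first move.

```bash
cat >> h.py <<'E'
from scipy.optimize import minimize
def hull_mask(c,P):
    m=np.zeros((480,640),np.uint8); q=proj(c,P)
    cv2.fillConvexPoly(m,cv2.convexHull(np.round(q*16).astype(np.int32)),1,shift=4); return m>0
def cub(x,y,z0,z1): return np.array([[a,b,d] for a in (-x,x) for b in (-y,y) for d in (z0,z1)])
def place(L,p,z):
    a=p[2]; R=np.array([[np.cos(a),-np.sin(a),0],[np.sin(a),np.cos(a),0],[0,0,1]]); return L@R.T+[p[0],p[1],z]
def fit(views,L,p0,z):
    def f(p):
        return sum(1-(m&h).sum()/(m|h).sum() for c,m in views for h in [hull_mask(c,place(L,p,z))])
    best=min((minimize(f,np.array(p0)+[0,0,a],method="Nelder-Mead",options=dict(initial_simplex=np.array(p0)+[0,0,a]+np.array([[0,0,0],[.012,0,0],[0,.012,0],[0,0,.06]]),xatol=1e-4,fatol=1e-4)) for a in (-.05,0,.05)),key=lambda o:o.fun)
    return best.x,best.fun
BOX=np.vstack([cub(.053,.083,0,.05),cub(.055,.085,.055,.07),cub(.007,.042,.07,.097)])
SCALE=np.vstack([cub(.1175,.1,.0,.028),cub(.075,.088,.03,.039)+[.034,0,0]])
def rows(*wps):
    """wps: (x,y,z,yaw) absolute, tool down; prints rows relative to current pose"""
    s=r.get_state(); R0=Ro.from_euler("xyz",s["eef_rot"],degrees=True); p0=s["tcp_pos"]
    for w in wps:
        d=R0.inv().apply(np.array(w[:3])-p0)*100
        t=(R0.inv()*Ro.from_euler("xyz",[180,0,w[3]],degrees=True)).as_rotvec()
        print([[round(float(x),2) for x in d],[round(float(x),3) for x in t]])
E
python3 - <<'E'
from h import *
np.set_printoptions(precision=4,suppress=True)
V={}
for n in ["top","side"]:
    c=viewer.capture(n)
    for l in ["food_box","scale"]:
        for d in outline_of(l,n)[:2]:
            print(n,l,d["score"],d["box"],d["mask"].sum()); V.setdefault(l,[]).append((n,c,d["mask"])) if d["score"]>.5 else 0
t=[(c,m) for n,c,m in V["food_box"] if n=="top"][:1]
print("box top",fit(t,BOX,[.474,.176,0],.055))
s=[(c,m) for n,c,m in V["scale"] if n=="side"][:1]
print("scale",fit(s,SCALE,[.437,-.328,0],0))
rows((.43,-.40,.33,-126),(.43,-.33,.36,-100),(.43,-.33,.36,-90))
E
```

```text
top food_box 0.81 [236.8, 222.2, 317.8, 291.3] 3368
top food_box 0.27 [222.6, 181.4, 408.2, 315.8] 7710
side food_box 0.6 [292.4, 181.1, 362.1, 236.1] 1362
side scale 0.84 [108.9, 299.7, 260.0, 404.6] 9662
box top (array([0.4784, 0.1751, 0.0263]), np.float64(0.03688876179582501))
scale (array([ 0.4348, -0.3229,  0.0852]), np.float64(0.07415233887234651))
[[-29.93, 16.97, -10.35], [0.0, 0.0, -0.656]]
[[-31.91, 23.68, -13.34], [0.0, 0.0, -1.109]]
[[-31.91, 23.68, -13.34], [0.0, 0.0, -1.284]]
```

Request:
{"fn": "move_arm", "kwargs": {"targets": [[[-5,3,-3],[0,0,-0.17]],[[-10,6,-6],[0,0,-0.34]],[[-15,9,-9],[0,0,-0.51]],[[-20,12,-12],[0,0,-0.68]],[[-25,15,-13],[0,0,-0.85]]], "jaw": 0}}

```text
time_s: 2.12
tcp_pos: [0.3839, -0.4379, 0.3569]
eef_rot: [-179.8, -0.0, -114.6]
contact_force: [1.3, -1.2, -0.3]
gripper_width: 0.0433
gripper_force: 0.0
```

```bash
python3 - <<'E'
from h import *
rows((.42,-.33,.36,-87))
E
```

```text
[[-11.32, 1.2, -0.32], [-0.003, -0.001, -0.481]]
```

Request:
{"fn": "move_arm", "kwargs": {"targets": [[[-4,0.4,0],[0,0,-0.16]],[[-8,0.8,0],[0,0,-0.32]],[[-11.3,1.2,-0.3],[-0.003,0,-0.481]],[[-11.3,1.2,-0.3],[-0.003,0,-0.481]]]}}

```text
time_s: 2.62
tcp_pos: [0.42, -0.3297, 0.3585]
eef_rot: [179.9, 0.0, -87.1]
contact_force: [0.2, -0.2, 0.3]
gripper_width: 0.0039
gripper_force: 0.0
```

```bash
python3 - <<'E'
from h import *
np.set_printoptions(precision=4,suppress=True)
V={}
T={}
for n in ["wrist","side","top"]:
    c=viewer.capture(n); cv2.imwrite(f"pics/{n}1.png",c["image"])
    M=np.array(c["camera_from_world"]); 
    if n=="wrist": print(-M[:3,:3].T@M[:3,3], M[:3,:3])
    for l in (["scale","end_stop"] if n=="wrist" else ["scale"] if n=="side" else ["scale"]):
        for d in outline_of(l,n)[:1]:
            print(n,l,d["score"],d["box"],d["mask"].sum())
            if l=="scale": 
                print(fit([(c,d["mask"])],SCALE,[.435,-.325,.03],0)); V[n]=(c,d["mask"])
    for d in pinpoint("platter",n)[:1]: v,u=d["location"]; print(n,"platter",d["score"],atz(c,(u,v),.039))
print(fit(list(V.values()),SCALE,[.435,-.325,.03],0))
E
```

```text
[ 0.4251 -0.4093  0.5164] [[-0.9987 -0.0518  0.0011]
 [ 0.0491 -0.9537 -0.2966]
 [ 0.0164 -0.2961  0.955 ]]
wrist scale 0.64 [201.0, 90.2, 407.3, 267.2] 32936
(array([ 0.442 , -0.3264,  0.0975]), np.float64(0.04869876664452211))
wrist end_stop 0.64 [206.3, 301.2, 326.7, 335.1] 462
wrist platter 0.7 [ 0.4764 -0.3227  0.039 ]
side scale 0.72 [107.2, 301.0, 258.3, 404.6] 9666
(array([ 0.4352, -0.3257,  0.0851]), np.float64(0.07396761521510009))
side platter 0.72 [ 0.4768 -0.33    0.039 ]
(array([ 0.4393, -0.3264,  0.101 ]), np.float64(0.13051894869218317))
```

View pics/wrist1.png

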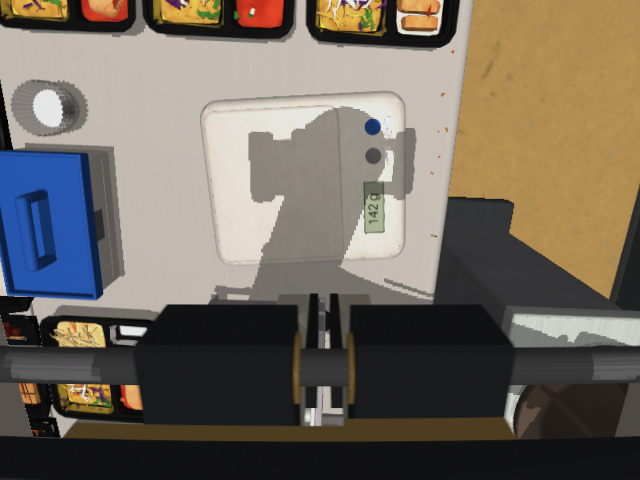

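The wrist picture shows the scale at (205–405, 92–265), turned slightly, with the display towards −x. The platter fits at about (0.475, −0.323), yaw about 0.09–0.10. Moving over the track.

Request:
{"fn": "move_arm", "kwargs": {"targets": [[[-6,-1,0],[0,0,0]],[[-12,-2,0],[0,0,0]],[[-18,-3,0],[0,0,0]],[[-24,-4,0],[0,0,0]],[[-30,-5,0],[0,0,0]]]}}

```text
time_s: 3.75
tcp_pos: [0.455, -0.0277, 0.3581]
eef_rot: [179.9, 0.1, -87.3]
contact_force: [1.7, -0.5, -0.5]
gripper_width: 0.0002
gripper_force: 0.0
```

```bash
python3 - <<'E'
from h import *
np.set_printoptions(precision=4,suppress=True)
c=viewer.capture("wrist"); cv2.imwrite("pics/wrist2.png",c["image"])
for l,z in [("track",0),("arch",0),("end_stop",0),("home",.055),("food_box",.055)]:
    for d in pinpoint(l,"wrist")[:1]: v,u=d["location"]; print(l,round(d["score"],2),[round(u),round(v)],atz(c,(u,v),z))
for d in outline_of("food_box","wrist")[:2]: print(d["score"],d["box"],fit([(c,d["mask"])],BOX,[.478,.176,.03],.055))
rows((.478,.19,.36,-87.5),(.478,.29,.33,-87.5))
E
```

```text
track 0.77 [301, 242] [0.4801 0.0543 0.    ]
end_stop 0.82 [302, 56] [ 0.4864 -0.1671  0.    ]
home 0.98 [302, 136] [ 0.4808 -0.0811  0.055 ]
0.7 [310.0, 406.6, 336.2, 425.4] (array([ 0.4225,  0.3499, -0.0332]), np.float64(0.9375588327580797))
[[-21.9, -3.29, -0.22], [0.003, 0.001, 0.002]]
[[-31.89, -3.76, 2.78], [0.003, 0.001, 0.002]]
```

View pics/wrist2.png

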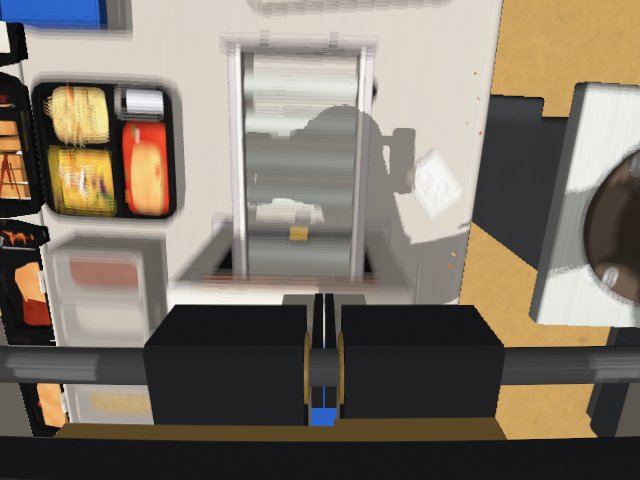

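The wrist picture shows the track from the end stop (row 45) to the arch (row 270), with the yellow dog at (298,233). It agrees with track origin ≈ (0.479, 0.054) and home y ≈ −0.081.

Request:
{"fn": "move_arm", "kwargs": {"targets": [[[-6,-1,0],[0,0,0]],[[-12,-2,0],[0,0,0]],[[-18,-3,0],[0,0,0]],[[-24,-3.4,0],[0,0,0]],[[-30,-3.8,0],[0,0,0]]]}}

```text
time_s: 4.72
tcp_pos: [0.4798, 0.2725, 0.358]
eef_rot: [179.9, 0.0, -87.5]
contact_force: [0.7, 0.6, 0.6]
gripper_width: 0.0005
gripper_force: 0.0
```

Request:
{"fn": "move_arm", "kwargs": {"targets": [[[-2,0,3],[0,0,0]],[[-2.5,0,6],[0,0,0]],[[-2.5,0,8],[0,0,0]],[[-2.5,0,8],[0,0,0]]]}}

```text
time_s: 5.22
tcp_pos: [0.4778, 0.2953, 0.2763]
eef_rot: [179.7, -0.1, -87.4]
contact_force: [0.1, -0.0, 0.7]
gripper_width: 0.0005
gripper_force: 0.0
```

```bash
python3 - <<'E'
from h import *
np.set_printoptions(precision=4,suppress=True)
c=viewer.capture("wrist"); cv2.imwrite("pics/wrist3.png",c["image"])
for d in outline_of("food_box","wrist")[:2]: print(d["score"],d["box"],fit([(c,d["mask"])],BOX,[.478,.176,.01],.055))
for d in pinpoint("food_box","wrist")[:1]: v,u=d["location"]; print(d["score"],[u,v],atz(c,(u,v),.055))
rows((.478,.297,.2,-89),(.478,.297,.107,-89))
E
```

```text
0.94 [248.7, 0.0, 412.5, 178.8] (array([0.4786, 0.174 , 0.0123]), np.float64(0.016127870977032166))
0.85 [329.0, 62.5] [0.4783 0.1753 0.055 ]
[[-0.03, 0.05, 7.91], [0.002, 0.001, 0.028]]
[[-0.01, 0.03, 17.21], [0.002, 0.001, 0.028]]
```

View pics/wrist3.png

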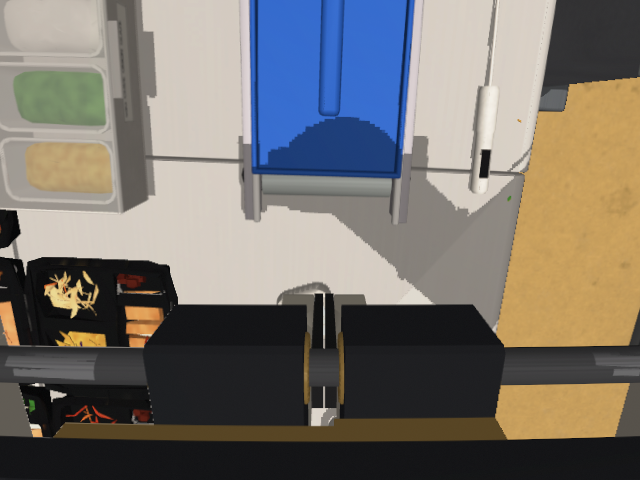

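The wrist picture shows the box rear edge at row 172, centred on the track, with free space behind it. The fit gives (0.4786, 0.174), yaw 0.012. Descending behind it.

Request:
{"fn": "move_arm", "kwargs": {"targets": [[[0,0,5],[0,0,0.028]],[[0,0,10],[0,0,0.028]],[[0,0,14.5],[0,0,0.028]],[[0,0,17],[0,0,0.028]],[[0.5,0,17],[0,0,0.028]]]}}

```text
time_s: 6.0
tcp_pos: [0.4772, 0.2916, 0.1071]
eef_rot: [179.7, -0.1, -88.9]
contact_force: [0.4, 0.8, 0.9]
gripper_width: 0.0005
gripper_force: 0.0
```

```bash
python3 - <<'E'
from h import *
rows((.4785,.265,.107,-89.3),(.479,.20,.107,-89.3),(.4797,.131,.107,-89.3))
E
```

```text
[[2.66, -0.08, 0.02], [0.004, -0.001, 0.007]]
[[9.16, -0.01, 0.02], [0.004, -0.001, 0.007]]
[[16.06, 0.05, 0.03], [0.004, -0.001, 0.007]]
```

Request:
{"fn": "move_arm", "kwargs": {"targets": [[[1.2,-0.1,0],[0,0,0.007]],[[2.4,-0.1,0],[0,0,0.007]],[[3.6,-0.1,0],[0,0,0.007]],[[4.8,-0.1,0],[0,0,0.007]],[[6,0,0],[0,0,0.007]]]}}

```text
time_s: 6.62
tcp_pos: [0.4786, 0.2314, 0.1081]
eef_rot: [179.9, 0.1, -89.3]
contact_force: [0.2, 0.5, 0.2]
gripper_width: 0.0003
gripper_force: 0.2
```

Request:
{"fn": "move_arm", "kwargs": {"targets": [[[1.2,0,0],[0,0,0]],[[2.4,0,0],[0,0,0]],[[3.6,0,0],[0,0,0]],[[4.8,0,0],[0,0,0]],[[6,0,0],[0,0,0]]]}}

```text
time_s: 7.25
tcp_pos: [0.4794, 0.1715, 0.1078]
eef_rot: [179.8, 0.0, -89.3]
contact_force: [0.7, 2.0, 0.6]
gripper_width: 0.0006
gripper_force: 0.6
```

```bash
python3 - <<'E'
from h import *
np.set_printoptions(precision=4,suppress=True)
c=viewer.capture("top"); cv2.imwrite("pics/top4.png",c["image"])
for d in outline_of("food_box","top")[:1]: print(d["score"],d["box"],fit([(c,d["mask"])],BOX,[.479,.07,.01],.055))
rows((.4797,.131,.107,-89.3))
E
```

```text
0.7 [171.3, 290.9, 200.8, 317.1] (array([ 0.479,  0.07 , -0.04 ]), np.float64(1.0))
[[3.98, -0.05, 0.07], [0.004, -0.0, -0.001]]
```

Contact is light (2 N) and the box rolls. Finishing the push with the hand kept outside the arch.

Request:
{"fn": "move_arm", "kwargs": {"targets": [[[1,0,0],[0,0,0]],[[2,0,0],[0,0,0]],[[3,0,0],[0,0,0]],[[4,0,0],[0,0,0]],[[4,0,0],[0,0,0]]]}}

```text
time_s: 7.98
tcp_pos: [0.4793, 0.1312, 0.1076]
eef_rot: [179.8, 0.0, -89.4]
contact_force: [-0.2, -0.1, -0.5]
gripper_width: 0.0003
gripper_force: 0.0
```

```bash
python3 - <<'E'
from h import *
np.set_printoptions(precision=4,suppress=True)
for n in ["side","top"]:
    c=viewer.capture(n); cv2.imwrite(f"pics/{n}5.png",c["image"])
    for d in pinpoint("food_box",n)[:2]: v,u=d["location"]; print(n,d["score"],[u,v],atz(c,(u,v),.055))
    if n=="side": cv2.imwrite("pics/side5c.png",cv2.resize(c["image"][150:350,180:420],None,fx=3,fy=3))
E
```

```text
side 0.61 [296.5, 246.8] [0.477  0.0284 0.055 ]
side 0.18 [249.8, 309.1] [ 0.5156 -0.2094  0.055 ]
```

View pics/side5c.png

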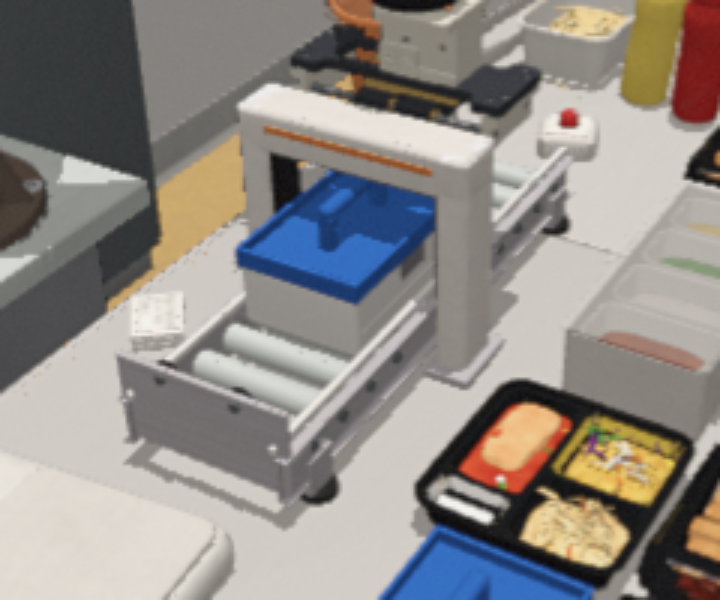

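The side crop shows the box through the arch, flat on the rollers, with the front half out and the front well clear. The hand is outside behind it. Centre y is about 0.03 (track −0.02 to −0.026). Now up, over, and down to the front well.

Request:
{"fn": "move_arm", "kwargs": {"targets": [[[-1.5,0,-2],[0,0,0]],[[-2,0,-8],[0,0,0]],[[-2,0,-14],[0,0,0]],[[-2,0,-20],[0,0,0]],[[-0.5,0,-24],[0,0,0]]]}}

```text
time_s: 8.8
tcp_pos: [0.4806, 0.1378, 0.3509]
eef_rot: [180.0, 0.1, -89.2]
contact_force: [0.6, 0.5, 0.2]
gripper_width: 0.0006
gripper_force: 0.0
```

Request:
{"fn": "move_arm", "kwargs": {"targets": [[[6,0,-1],[0,0,0]],[[12,0,-1],[0,0,0]],[[18,0,-1],[0,0,0]],[[20.5,0,0],[0,0,0]],[[20.5,0,1],[0,0,0]]]}}

```text
time_s: 9.43
tcp_pos: [0.4825, -0.0692, 0.3373]
eef_rot: [179.8, 0.0, -89.5]
contact_force: [0.1, -1.0, 0.5]
gripper_width: 0.0008
gripper_force: 0.0
```

```bash
python3 - <<'E'
from h import *
np.set_printoptions(precision=4,suppress=True)
r.get_state(); viewer.capture("top"); viewer.capture("top")
c=viewer.capture("wrist"); cv2.imwrite("pics/wrist6.png",c["image"])
for d in pinpoint("food_box","wrist")[:2]: v,u=d["location"]; print(d["score"],[u,v],atz(c,(u,v),.055))
for d in pinpoint("home","wrist")[:1]: v,u=d["location"]; print("home",d["score"],[u,v],atz(c,(u,v),.055))
for cy in (.024,.03,.036):  # projected outer front rim corners & handle front top
    print(cy,proj(c,[[.4805-.055,cy-.085,.125],[.4805+.055,cy-.085,.125],[.4805,cy-.042,.152]]).round(0).tolist())
s=r.get_state(); print(s["tcp_pos"],s["eef_rot"])
E
```

```text
0.64 [323.3, 281.0] [0.4806 0.0352 0.055 ]
home 0.61 [324.1, 175.8] [ 0.4812 -0.083   0.055 ]
0.024 [[386.0, 212.0], [264.0, 211.0], [325.0, 267.0]]
0.03 [[386.0, 219.0], [264.0, 218.0], [325.0, 274.0]]
0.036 [[385.0, 225.0], [264.0, 224.0], [324.0, 280.0]]
[ 0.483  -0.0671  0.3379] [179.847    0.0307 -89.241 ]
```

View pics/wrist6.png

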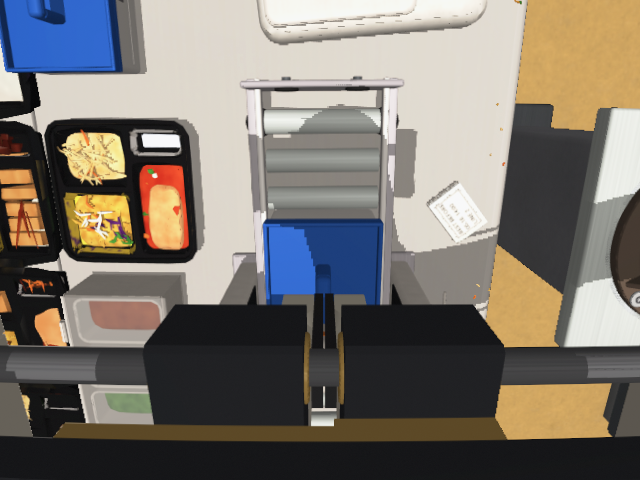

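The wrist picture shows the lid's front edge at row 220 and the handle's front end at row 265, so box centre y ≈ 0.03 and the well centre is at y ≈ −0.032.

```bash
python3 - <<'E'
from h import *
rows((.481,-.034,.25,-89.3),(.481,-.034,.120,-89.3))
E
```

```text
[[-3.3, 0.13, 8.8], [0.003, 0.001, 0.001]]
[[-3.3, 0.1, 21.8], [0.003, 0.001, 0.001]]
```

Request:
{"fn": "move_arm", "kwargs": {"targets": [[[-2,0.1,5],[0,0,0]],[[-3.3,0.1,10],[0,0,0]],[[-3.3,0.1,15],[0,0,0]],[[-3.3,0.1,18.5],[0,0,0]],[[-3.3,0.1,20.5],[0,0,0]]]}}

```text
time_s: 10.3
tcp_pos: [0.4803, -0.0339, 0.1312]
eef_rot: [179.7, 0.0, -89.2]
contact_force: [-0.3, -0.6, 0.8]
gripper_width: 0.0002
gripper_force: 0.0
```

Request:
{"fn": "move_arm", "kwargs": {"targets": [[[0,0,0.6],[0,0,0]],[[0,0,1.2],[0,0,0]],[[0,0,1.2],[0,0,0]]]}}

```text
time_s: 10.68
tcp_pos: [0.4811, -0.0345, 0.1211]
eef_rot: [179.9, 0.0, -89.3]
contact_force: [0.4, 0.6, -0.5]
gripper_width: 0.0004
gripper_force: 0.0
```

Request:
{"fn": "move_arm", "kwargs": {"targets": [[[0.4,0,0.2],[0,0,0]],[[1.2,0,0.3],[0,0,0]],[[2.2,0,0.3],[0,0,0]],[[3.4,0,0.3],[0,0,0]],[[4.5,0,0.3],[0,0,0]]]}}

```text
time_s: 11.3
tcp_pos: [0.4813, -0.0807, 0.1177]
eef_rot: [179.8, 0.0, -89.3]
contact_force: [1.6, 1.6, 0.5]
gripper_width: 0.0003
gripper_force: 0.6
```

Request:
{"fn": "move_arm", "kwargs": {"targets": [[[1.2,0,0],[0,0,0]],[[2.4,0,0],[0,0,0]],[[3.5,0,0],[0,0,0]],[[4.5,0,0],[0,0,0]],[[5.3,0,0],[0,0,0]]]}}

```text
time_s: 11.92
tcp_pos: [0.4818, -0.1334, 0.1175]
eef_rot: [179.8, 0.0, -89.3]
contact_force: [0.3, 1.6, 0.1]
gripper_width: 0.0003
gripper_force: 0.6
```

```bash
python3 - <<'E'
from h import *
np.set_printoptions(precision=4,suppress=True)
s=r.get_state(); print(s["tcp_pos"],s["contact_force"])
for n in ["side"]:
    c=viewer.capture(n)
    for d in pinpoint("food_box",n)[:2]: v,u=d["location"]; print(n,d["score"],[u,v],atz(c,(u,v),.055))
    for d in outline_of("food_box",n)[:1]: print(d["score"],d["box"],fit([(c,d["mask"])],BOX,[.481,-.065,.01],.055))
E
```

```text
[ 0.4818 -0.1334  0.1175] [0.2597 1.5629 0.134 ]
side 0.63 [276.4, 267.2] [ 0.4816 -0.0647  0.055 ]
0.91 [232.4, 228.4, 318.6, 291.0] (array([ 0.4742, -0.0506,  0.0393]), np.float64(0.4459786821705426))
```

Request:
{"fn": "move_arm", "kwargs": {"targets": [[[0.4,0,0],[0,0,0]],[[0.8,0,0],[0,0,0]],[[1.1,0,0],[0,0,0]],[[1.4,0,0],[0,0,0]],[[1.6,0,0],[0,0,0]]]}}

```text
time_s: 12.7
tcp_pos: [0.4822, -0.149, 0.1176]
eef_rot: [179.8, 0.0, -89.3]
contact_force: [-0.1, -0.4, -0.4]
gripper_width: 0.0003
gripper_force: 0.2
```

Request:
{"fn": "move_arm", "kwargs": {"targets": [[[0.1,0,0],[0,0,0]],[[0.2,0,0],[0,0,0]],[[0.3,0,0],[0,0,0]],[[0.3,0,0],[0,0,0]]]}}

```text
time_s: 13.2
tcp_pos: [0.4821, -0.1518, 0.1176]
eef_rot: [179.8, 0.0, -89.3]
contact_force: [-0.5, -0.4, 0.6]
gripper_width: 0.0006
gripper_force: 0.0
```

Request:
{"fn": "move_arm", "kwargs": {"targets": [[[0.1,0,0],[0,0,0]],[[0.2,0,0],[0,0,0]],[[0.3,0,0],[0,0,0]],[[0.3,0,0],[0,0,0]]]}}

```text
time_s: 13.7
tcp_pos: [0.4822, -0.1537, 0.1176]
eef_rot: [179.9, 0.1, -89.3]
contact_force: [-2.0, 9.4, 2.6]
gripper_width: 0.0002
gripper_force: 4.2
```

```bash
python3 - <<'E'
from h import *
np.set_printoptions(precision=4,suppress=True)
s=r.get_state(); print(s["tcp_pos"],s["contact_force"])
c=viewer.capture("side")
for d in pinpoint("food_box","side")[:1]: v,u=d["location"]; print(d["score"],[u,v],atz(c,(u,v),.055))
cv2.imwrite("pics/side7c.png",cv2.resize(c["image"][190:330,200:360],None,fx=4,fy=4,interpolation=cv2.INTER_CUBIC))
E
```

```text
[ 0.4822 -0.1537  0.1176] [-1.9511  9.3603  2.566 ]
0.64 [272.9, 272.3] [ 0.4857 -0.0845  0.055 ]
```

View pics/side7c.png

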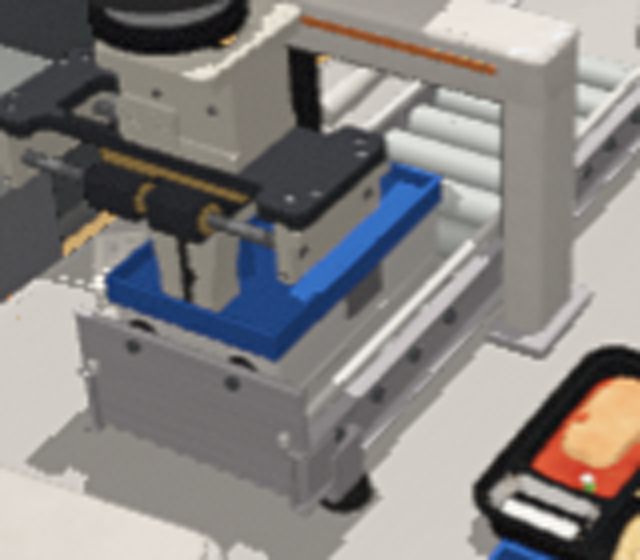

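The side crop shows the lid's front against the end stop, with the fingers in the front well and about 9 N of steady pull. Hold briefly, then retreat up.

Request:
{"fn": "move_arm", "kwargs": {"targets": [[[0,0,0],[0,0,0]],[[0,0,0],[0,0,0]],[[-0.3,0,0],[0,0,0]],[[-0.8,0,-1],[0,0,0]],[[-1,0,-4],[0,0,0]]]}}

```text
time_s: 14.42
tcp_pos: [0.4811, -0.1446, 0.1574]
eef_rot: [179.7, 0.0, -89.3]
contact_force: [0.5, -0.6, 0.4]
gripper_width: 0.0008
gripper_force: 0.0
```

Request:
{"fn": "move_arm", "kwargs": {"targets": [[[0,0,-5],[0,0,0]],[[2,0,-10],[0,0,0]],[[3,0,-15],[0,0,0]],[[3,0,-15],[0,0,0]],[[3,0,-15],[0,0,0]]], "jaw": 6}}

```text
time_s: 15.05
tcp_pos: [0.4826, -0.1747, 0.3078]
eef_rot: [179.9, 0.0, -89.3]
contact_force: [-0.1, -0.1, -0.7]
gripper_width: 0.0451
gripper_force: 0.0
```

```bash
python3 - <<'E'
from h import *
np.set_printoptions(precision=4,suppress=True)
for n in ["wrist","side","top"]:
    c=viewer.capture(n); cv2.imwrite(f"pics/{n}8.png",c["image"])
    hsv=cv2.cvtColor(c["image"],cv2.COLOR_BGR2HSV); q=proj(c,[[.480,.016,.062],[.4805,.05,.055]]); u,v=q[0].round().astype(int)
    if 10<u<630 and 10<v<470: y=cv2.inRange(hsv,(18,120,100),(35,255,255)); w=y[v-8:v+9,u-8:u+9]; print(n,"dog px",(u,v),np.argwhere(w>0).shape[0],np.argwhere(w>0).mean(0)+[v-8,u-8] if w.any() else "")
    if n!="top":
        for d in pinpoint("food_box",n)[:1]: v,u=d["location"]; print(n,d["score"],[u,v],atz(c,(u,v),.055))
        for d in outline_of("food_box",n)[:1]: print(n,d["score"],d["box"],fit([(c,d["mask"])],BOX,[.481,-.082,.01],.055))
s=r.get_state(); print(s["tcp_pos"],s["eef_rot"],s["gripper_width"])
rows((.4817,-.081,.2,-89.3),(.4817,-.081,.128,-89.3))
E
```

```text
wrist dog px (np.int64(324), np.int64(367)) 0 
wrist 0.74 [322.5, 281.9] [ 0.4828 -0.0826  0.055 ]
wrist 0.58 [254.6, 209.8, 388.0, 392.5] (array([ 0.4835, -0.0803,  0.0167]), np.float64(0.27334421441456924))
side dog px (np.int64(295), np.int64(247)) 0 
side 0.8 [270.8, 272.5] [ 0.482  -0.0874  0.055 ]
side 0.87 [226.3, 224.6, 314.2, 290.1] (array([ 0.4774, -0.0676,  0.0182]), np.float64(0.17060060761860252))
top dog px (np.int64(330), np.int64(238)) 1 [245. 323.]
[ 0.4828 -0.1747  0.307 ] [179.7674   0.0319 -89.299 ] 0.059650824188954246
[[-9.37, -0.05, 10.71], [0.004, 0.001, 0.0]]
[[-9.36, -0.08, 17.91], [0.004, 0.001, 0.0]]
```

View pics/wrist8.png

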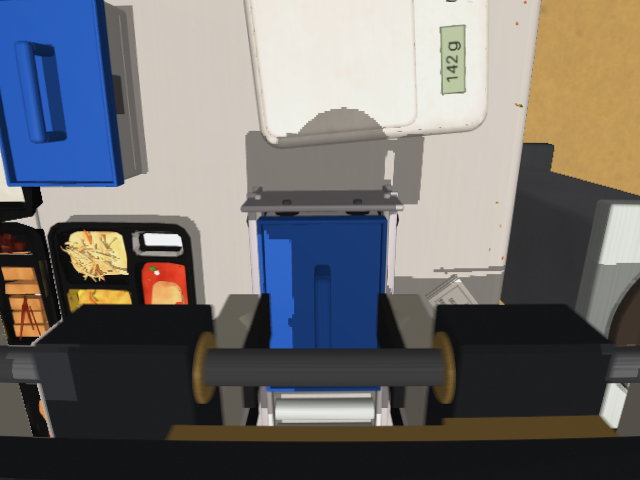

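The wrist picture shows the box front (row 217) at the buffers (row 210) and the handle at column 322. It was held at the stop for over 0.4 s, and the fit gives (0.4825, −0.082). Descending over the handle.

Request:
{"fn": "move_arm", "kwargs": {"targets": [[[-4.5,0,2],[0,0,0]],[[-9.3,0,6],[0,0,0]],[[-9.3,0,11],[0,0,0]],[[-9.3,0,15],[0,0,0]],[[-9.3,0,16.5],[0,0,0]]], "jaw": 4}}

```text
time_s: 16.02
tcp_pos: [0.48, -0.0818, 0.1405]
eef_rot: [179.6, -0.0, -89.3]
contact_force: [0.4, -0.2, 1.3]
gripper_width: 0.04
gripper_force: 0.0
```

Request:
{"fn": "move_arm", "kwargs": {"targets": [[[0,0,0.6],[0,0,0]],[[0,0,1.2],[0,0,0]],[[0,0,1.2],[0,0,0]]]}}

```text
time_s: 16.4
tcp_pos: [0.4818, -0.0818, 0.1312]
eef_rot: [179.9, 0.0, -89.3]
contact_force: [0.6, 0.3, -0.5]
gripper_width: 0.0399
gripper_force: 0.0
```

Request:
{"fn": "move_arm", "kwargs": {"targets": [[[0,0,0],[0,0,0]],[[0,0,0],[0,0,0]],[[0,0,0],[0,0,0]],[[0,0,0],[0,0,0]],[[0,0,0],[0,0,0]]], "jaw": 0, "squeeze": 35}}

```text
time_s: 17.02
tcp_pos: [0.4819, -0.0816, 0.1309]
eef_rot: [179.9, 0.0, -89.3]
contact_force: [2.3, -0.5, -0.1]
gripper_width: 0.0136
gripper_force: 35.0
```

Gripped at 13.6 mm. Lifting.

Request:
{"fn": "move_arm", "kwargs": {"targets": [[[0,0,-0.5],[0,0,0]],[[0,0,-1.5],[0,0,0]],[[0,0,-3.5],[0,0,0]],[[0,0,-6],[0,0,0]],[[0,0,-8.5],[0,0,0]]]}}

```text
time_s: 17.65
tcp_pos: [0.4808, -0.0819, 0.2165]
eef_rot: [179.8, 0.0, -89.3]
contact_force: [0.3, 0.4, -5.1]
gripper_width: 0.0139
gripper_force: 35.0
```

Request:
{"fn": "move_arm", "kwargs": {"targets": [[[0,0,-2],[0,0,0]],[[2,0,-3],[0,0,0]],[[5,0,-3],[0,0,-0.03]],[[8.5,0,-3],[0,0,-0.06]],[[12,0.3,-3],[0,0,-0.08]]]}}

```text
time_s: 18.27
tcp_pos: [0.4795, -0.2026, 0.2458]
eef_rot: [179.8, 0.1, -84.7]
contact_force: [-0.2, 0.4, -4.4]
gripper_width: 0.0135
gripper_force: 35.0
```

```bash
python3 - <<'E'
from h import *
rows((.475,-.323,.24,-84.5),(.475,-.323,.122,-84.5))
E
```

```text
[[11.94, 1.57, 0.57], [0.004, 0.001, -0.003]]
[[11.96, 1.52, 12.37], [0.004, 0.001, -0.003]]
```

Request:
{"fn": "move_arm", "kwargs": {"targets": [[[3,0.4,0],[0,0,0]],[[6,0.8,0],[0,0,0]],[[9,1.2,0],[0,0,0]],[[11.4,1.5,0],[0,0,0]],[[12,1.5,0],[0,0,0]]]}}

```text
time_s: 18.9
tcp_pos: [0.4753, -0.3237, 0.2452]
eef_rot: [179.8, 0.1, -84.8]
contact_force: [0.3, 1.0, -6.1]
gripper_width: 0.0135
gripper_force: 35.0
```

```bash
python3 - <<'E'
from h import *
np.set_printoptions(precision=4,suppress=True)
s=r.get_state(); print(s["tcp_pos"],s["eef_rot"])
zb=s["tcp_pos"][2]-.076; print("under z",zb)
for n in ["wrist","side"]:
    c=viewer.capture(n); cv2.imwrite(f"pics/{n}9.png",c["image"])
    for l,z in [("food_box",zb),("platter",.039),("scale",0)]:
        for d in pinpoint(l,n)[:1]: v,u=d["location"]; print(n,l,d["score"],atz(c,(u,v),z))
c=viewer.capture("side")
for d in outline_of("food_box","side")[:1]: print(d["score"],d["box"],fit([(c,d["mask"])],BOX,[.476,-.323,.09],zb))
E
```

```text
[ 0.4753 -0.3237  0.2452] [179.7512   0.0956 -84.8329]
under z 0.16921339054312834
wrist food_box 0.85 [ 0.476  -0.3239  0.1692]
side food_box 0.76 [ 0.4766 -0.3232  0.1692]
side platter 0.59 [ 0.471  -0.3238  0.039 ]
side scale 0.85 [ 0.4326 -0.3215  0.    ]
0.97 [119.9, 236.9, 238.3, 329.2] (array([ 0.4714, -0.3197,  0.1197]), np.float64(0.15695538057742786))
```

Box and platter agree within a few millimetres. Lowering.

Request:
{"fn": "move_arm", "kwargs": {"targets": [[[0,0,2.5],[0,0,0]],[[0,0,5.5],[0,0,0]],[[0,0,8.5],[0,0,0]],[[0,0,10.5],[0,0,0]],[[0,0,11.8],[0,0,0]]]}}

```text
time_s: 20.02
tcp_pos: [0.4756, -0.3224, 0.1266]
eef_rot: [179.8, 0.1, -84.7]
contact_force: [0.2, -0.1, -4.9]
gripper_width: 0.0137
gripper_force: 35.0
```

Request:
{"fn": "move_arm", "kwargs": {"targets": [[[0,0,0.2],[0,0,0]],[[0,0,0.4],[0,0,0]],[[0,0,0.6],[0,0,0]],[[0,0,0.8],[0,0,0]],[[0,0,0.9],[0,0,0]]]}}

```text
time_s: 20.65
tcp_pos: [0.4758, -0.3226, 0.1186]
eef_rot: [179.8, 0.0, -84.7]
contact_force: [-0.4, -0.7, -5.8]
gripper_width: 0.0136
gripper_force: 35.0
```

Request:
{"fn": "move_arm", "kwargs": {"targets": [[[0,0,0.1],[0,0,0]],[[0,0,0.2],[0,0,0]],[[0,0,0.3],[0,0,0]],[[0,0,0.3],[0,0,0]]]}}

```text
time_s: 21.15
tcp_pos: [0.4758, -0.3226, 0.1154]
eef_rot: [179.8, 0.1, -84.7]
contact_force: [-0.1, 0.5, -5.0]
gripper_width: 0.0136
gripper_force: 35.0
```

Request:
{"fn": "move_arm", "kwargs": {"targets": [[[0,0,0.1],[0,0,0]],[[0,0,0.2],[0,0,0]],[[0,0,0.2],[0,0,0]]]}}

```text
time_s: 21.52
tcp_pos: [0.4759, -0.3227, 0.1147]
eef_rot: [179.9, 0.0, -84.7]
contact_force: [-3.2, 2.0, 5.3]
gripper_width: 0.0134
gripper_force: 35.0
```

Contact: the load is now on the platter. Opening the fingers and rising.

Request:
{"fn": "move_arm", "kwargs": {"targets": [[[0,0,0],[0,0,0]],[[0,0,0],[0,0,0]],[[0,0,0],[0,0,0]],[[0,0,0],[0,0,0]]], "jaw": 4}}

```text
time_s: 22.02
tcp_pos: [0.4759, -0.3227, 0.1135]
eef_rot: [179.8, 0.0, -84.7]
contact_force: [-0.0, -0.5, -0.8]
gripper_width: 0.0395
gripper_force: 0.0
```

Request:
{"fn": "move_arm", "kwargs": {"targets": [[[0,0,-1],[0,0,0]],[[0,0,-4],[0,0,0]],[[0,0,-9],[0,0,0]],[[0,0,-15],[0,0,0]],[[0,0,-20],[0,0,0]]]}}

```text
time_s: 22.65
tcp_pos: [0.4764, -0.3229, 0.317]
eef_rot: [180.0, -0.0, -84.7]
contact_force: [1.9, -0.2, 0.2]
gripper_width: 0.0403
gripper_force: 0.0
```

Request:
{"fn": "move_arm", "kwargs": {"targets": [[[-4,0,-1],[0,0,0]],[[-9,0,-1],[0,0,0]],[[-9,0,-1],[0,0,0]],[[-9,0,-1],[0,0,0]]]}}

```text
time_s: 23.15
tcp_pos: [0.4683, -0.2331, 0.3244]
eef_rot: [179.9, 0.0, -84.7]
contact_force: [0.3, -0.5, -0.8]
gripper_width: 0.0402
gripper_force: 0.0
```

```bash
python3 - <<'E'
from h import *
np.set_printoptions(precision=4,suppress=True)
for n in ["wrist","side"]:
    c=viewer.capture(n); cv2.imwrite(f"pics/{n}10.png",c["image"])
    for l,z in [("food_box",.039),("platter",.039),("scale",0)]:
        for d in pinpoint(l,n)[:1]: v,u=d["location"]; print(n,l,d["score"],atz(c,(u,v),z))
    for d in outline_of("food_box",n)[:1]: print(n,d["score"],fit([(c,d["mask"])],BOX,[.476,-.323,.09],.039))
E
```

```text
wrist food_box 0.65 [ 0.4818 -0.0711  0.039 ]
wrist platter 0.36 [0.4825 0.0251 0.039 ]
wrist 0.73 (array([ 0.477 , -0.3248,  0.0965]), np.float64(0.008757313907079456))
side food_box 0.96 [ 0.4753 -0.3264  0.039 ]
side 0.97 (array([ 0.4713, -0.3205,  0.1085]), np.float64(0.048743566454738096))
```

View pics/wrist10.png

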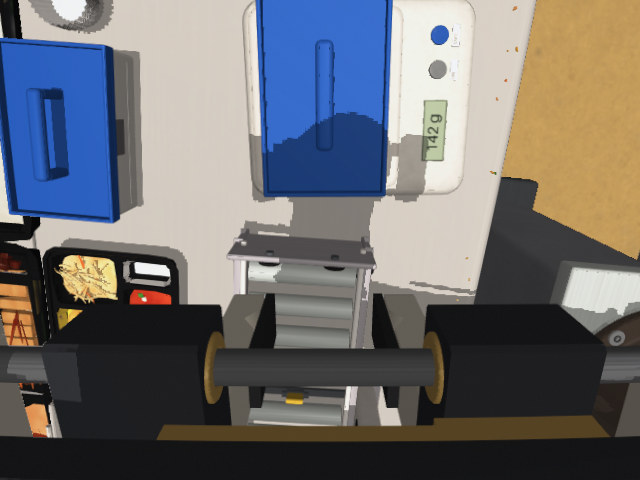

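The picture shows the box square on the platter (lid at columns 258–392, display at column 435), released, with the hand clear. Its fit (0.477, −0.325, yaw 0.097) matches the platter to about 3 mm.

```bash
python3 -c "
from plant import r
print(r.close_job())"
```

```text
the job is handed in; nothing more can be done
None
```

The box went through the arch to the end stop and now stands released on the platter, about 3 mm off centre and square by my last fit; I never saw the dog spring up, but the box was held against the stop with about 9 N. The job is handed in, and no verdict was returned.

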